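Make up two patients' orders on the dispensing trays

TASK

Make up two patients' orders on the steel trays, left and right being as seen from the robot's base. On the long tray stand the first patient's course in a straight row along the tray's middle, in the order it is taken: the pill bottle at the tray's centre, the dropper bottle 8 cm to its left and the wide jar 8 cm to its right (centre to centre). On the small tray lay the tablet carton flat in the middle with its long side along the tray's long side, and put the ointment tin centred on top of it; keep the bottles and jar upright and leave the fingertip oximeter and the dosing cup where they are.

Things in the scene. Friction and masses are not known exactly. Their poses are not given: they have to be found in the camera images.
- dropper_bottle: Slim amber glass dropper bottle with paper label, white ribbed collar and a dark rubber squeeze bulb on top; loose, standing upright. Total height 86 mm; straight glass body 34 mm in diameter from 0 to 50 mm height, collar 22 mm in diameter from 56 to 67 mm, bulb 12 to 13 mm across above that; about 70 g. Origin at the centre of its underside, z up along its axis; round, its yaw means nothing.
- pill_bottle: Medium amber glass pill bottle with paper label and white ribbed screw cap; loose, standing upright. Total height 84 mm; straight glass body 42 mm in diameter from 0 to 58 mm height, cap 33 mm in diameter from 65 to 84 mm; about 110 g. Origin at the centre of its underside, z up; round, its yaw means nothing.
- jar: Wide, low amber glass jar with paper label and a broad white ribbed lid; loose, standing upright. Total height 66 mm; glass body 58 mm in diameter from 0 to 45 mm height, lid 60 mm in diameter from 48 to 66 mm; about 160 g. Origin at the centre of its underside, z up; round, its yaw means nothing.
- carton: Brown cardboard tablet carton with a pale printed band, closed and rigid, lying flat; loose. 110 mm long (its x) by 60 mm wide (its y) by 40 mm high; about 120 g. At the start its x axis points roughly away from the robot (within 0.7 rad), so to lie along the small tray it has to be turned by about a quarter turn; either way round will do. Origin at the centre of its underside, z up.
- tin: Round flat aluminium ointment tin with screw lid, lying flat, lid up; loose. 54 mm in diameter, 24 mm high; about 60 g. Origin at the centre of its underside, z up; round, its yaw means nothing.
- long_tray: Long steel dispensing tray on the table, open above; it does not slide. 130 mm deep (its x, pointing away from the robot within 0.2 rad) by 270 mm long (its y, pointing to the robot's left); walls 3 mm thick, rim 14 mm above the table (its rolled lip reaches 16 mm), flat floor 3 mm above the table. Origin at the centre of its underside, at table height. It may stand on the left or the right side of the table.
- small_tray: Small steel dispensing tray on the table, open above; it does not slide. 150 mm deep (its x, pointing away from the robot within 0.2 rad) by 190 mm wide (its y, the long side, pointing to the robot's left); walls 3 mm, rim 14 mm above the table (its rolled lip reaches 16 mm), flat floor 3 mm above the table. Origin at the centre of its underside, at table height. It stands on the side the long tray does not.
- oximeter: Fingertip oximeter among the medicines, white and grey plastic with a small black screen, 58 x 32 x 29 mm (its x, y, z), loose, not part of the job: leave it where it is. Origin at the centre of its underside.
- dose_cup: Small white plastic dosing cup standing between the two trays, 36 mm in diameter at the rim, 34 mm high, loose and light, not part of the job: leave it where it is. Origin at the centre of its underside.
Things that resemble listed ones, but are neither listed nor needed, are in the scene too. Of the things shaped like the tin, the aluminium one is meant.

How it is judged:
By the outcome, as a careful person would: the job done as asked, in the order asked, and still so for the second after the job is handed in, with the robot touching nothing.
It also fails if it takes over 125 s, if anything falls off the work surface, if the arm or the gripper's body presses on something with over 40 N, if the wrist force passes 120 N, or if a joint passes its speed limit or range.

ROBOT

A 6-joint arm with a two-finger parallel gripper is mounted at the origin on the work surface. World frame = base frame: x ahead of the robot, y to its left, z up, the work surface at z = 0. Lengths are in m, angles in rad, forces in N, time in s.
With the tool pointing down it reaches from about 0.35 to 0.925 m from the base axis. Payload 6.4 kg.
Tool frame: the origin (TCP) lies between the finger pads; the fingertips stand 19 mm ahead of it and the grasp point (between the pads) is the TCP (env.finger_overhang is the z of the fingertips in the tool frame, in m); z points along the fingers, y is the line along which they close (so a half turn about z gives the same grasp; the last joint's range is limited). The gripper opens to 85 mm and grips with 20 to 120 N. Pads are 22 mm wide; open, the fingers measure 114 mm over their backs; the gripper's body (76 mm by 85 mm) begins 54 mm behind the grasp point. The pads swing forward as they close: fully open they stand 13 mm farther back than shut.
Start: joints at [1.049, 0.245, 1.558, -0, 1.339, -0.174], TCP at [0.222, 0.611, 0.25] pointing down, gripper open.
Joint ranges: [-3.13, 3.13], [-1.02, 2.26], [0.13, 2.54], [-0.95, 4.09], [0.21, 2.88], [-2.74, 2.74]. Speed limits (rad/s): [2.57, 2.57, 3.14, 3.14, 3.14, 3.14].

INTERFACE

Orientations are given as a unit quaternion [w, x, y, z].
In Python, from rig import monitor, vision, job_done, env gives the robot as it stands.
- The arm moves only by the tool step_arm, never from a script. Its argument "steps" is text: rows parted by semicolons, each of 7 numbers parted by spaces: the shift along the tool's x, y, z in m, then the turn, a rotation vector about the tool's x, y, z in rad, then the closure, from 0 (fully open) to 1 (shut). A call has 1 to 10 rows; each row shifts and turns the commanded pose from where the row before left it, along the tool's axes as they then stand; what a row does not reach is not made up. A row lasts 1/10 s, in which the tool goes at most 50 mm and 8.59 degrees, less where a joint would pass 70% of its speed; a pose out of reach is approached as far as the arm can. A call with a gripper value outside its range is refused whole. The fingers move at their own pace and stop on an object; "grip_force" is the grip in N (left out, the last holds). Time passes only in rows, so rows that do not move let the fingers close. It gives the time, the measured TCP pose, the force, the opening and the grip force at its end, in the units of the state.
- monitor.read_state(): the state, without advancing time (a new reading comes with each control period).
- vision.capture(name): name is "side" or "top" or "wrist"; returns the picture (384x512x3 uint8, blue, green, red); there is no depth.
- vision.calibration(name): a dict with "fov_y" (degrees; the focal length in pixels is half the picture's height over the tangent of half this angle, whatever the lens; pixels are square), "cx", "cy" (the principal point, pixels), "rvec" (rotation vector, rad) and "tvec" (3), from world to camera coordinates, as OpenCV has them. Camera axes: x right, y down, z forward; pixel columns grow to the right and rows downward; lengths in m; the calibration is good to about 2 mm. The wrist camera is an equidistant fisheye: a pixel r from the principal point sees the ray r / f radians off the axis. A picture is of the moment at which its call begins: read the wrist's pose just before it. calibration takes no time and is no camera call; for the wrist camera it gives the pose at the moment of the call.
- job_done(): hands the job in; it is judged then, once.
The state is a dict: "t": time; "joint_positions": joint angles; "joint_vel": joint speeds; "tau": joint torques, N m; "tool_pos": TCP position; "ee_rot": TCP orientation; "force": force on the tool from outside, world axes, zero at the start; "wrist_torque": the same for the moment, N m; "gripper_width": finger opening in m; "grasp_force": force on a finger pad.
Only numpy, scipy, OpenCV 4.12 (cv2) and the standard library are available. Lean on these libraries where they do the work, as an engineer would, in place of code of your own. Each camera call takes 0.05 s, during which the arm holds its last target. There are 200 camera calls.

## Working session

There is one attempt and no reset: what is moved stays moved. The work goes in short steps, Python scripts to look and compute and a tool call to move; the robot and the scene stay as the last step left them, time stands still between calls to the robot, and variables do not carry over. Pictures are saved under pics/ and viewed, at most 14 in all, crops included, and the job is handed in when it is done.

Besides the shell and the picture viewer there is one more tool, called as name(argument=value, ...) on one line, values as JSON. step_arm: Moves the arm, as the interface text tells. Its arguments: {"type":"object","properties":{"steps":{"type":"string"},"grip_force":{"type":"number"}},"required":["steps"]}

```bash
ls; mkdir -p pics; python3 - <<'E'
from rig import monitor, vision, env
import cv2
s=monitor.read_state()
print(s['t'],s['tool_pos'],s['ee_rot'],env.finger_overhang)
for n in ('top','side','wrist'):
    print(n,vision.calibration(n)); cv2.imwrite(f'pics/{n}0.png',vision.capture(n))
E
```

```text
pics
0.0 [0.22126912 0.61060561 0.24913868] [-3.44068977e-04  1.73047797e-01  9.84912909e-01 -9.50061911e-04] 0.019
top {'fov_y': 48.94176765230283, 'cx': 253.67633375354924, 'cy': 190.4979880716083, 'rvec': array([ 2.16383499, -2.2133466 ,  0.0614008 ]), 'tvec': array([-0.03866712,  0.54094143,  1.07853212])}
side {'fov_y': 55.47157501812117, 'cx': 253.45532390253462, 'cy': 192.13521009709962, 'rvec': array([ 0.56706641, -2.74263927,  1.10985009]), 'tvec': array([0.48470444, 0.23419696, 0.88662594])}
wrist {'fov_y': 65.70646984690485, 'cx': 248.25297917844216, 'cy': 192.68246246412986, 'rvec': array([-2.37190823, -1.66483278, -0.23457683]), 'tvec': array([-0.64795536, -0.03656773,  0.37912952])}
```

```bash
python3 - <<'E'
import cv2
for n in ('top','side'):
    cv2.imwrite(f'pics/{n}0b.png',cv2.resize(cv2.imread(f'pics/{n}0.png'),(768,576),interpolation=cv2.INTER_CUBIC))
E
```

```text
(no output)
```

View pics/top0b.png

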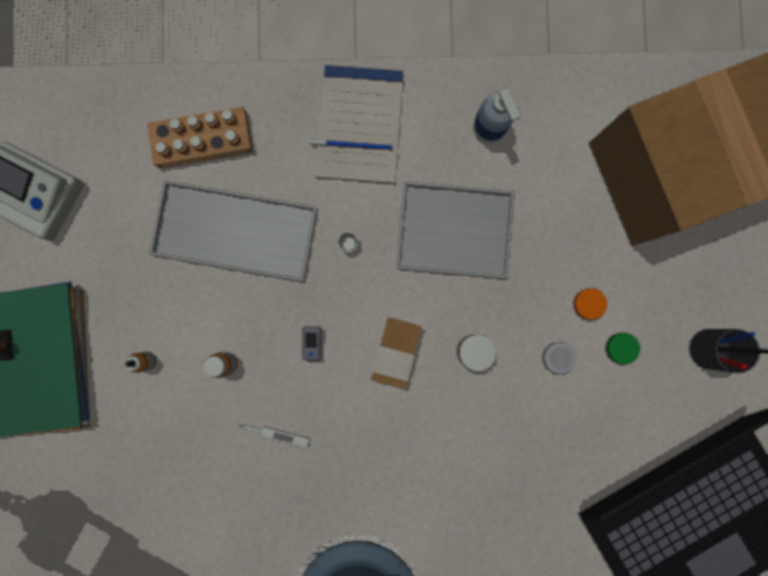

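View pics/side0b.png

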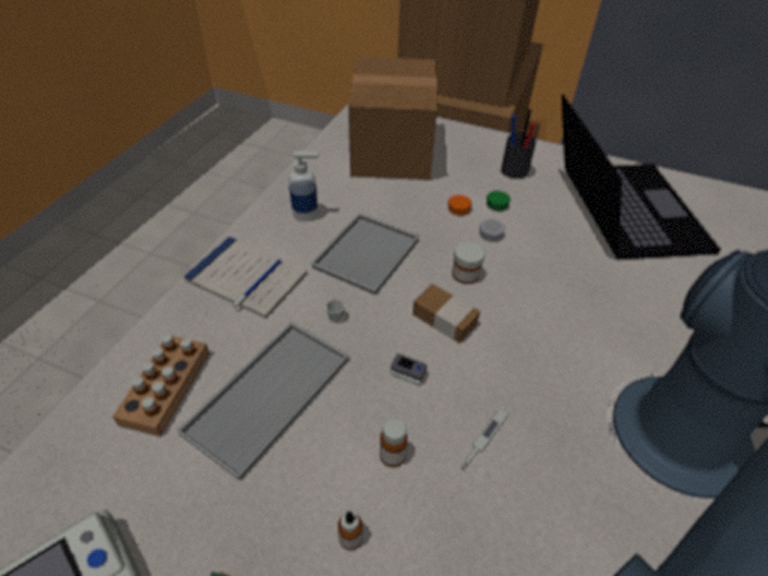

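The top view (scaled by 1.5) shows the long tray at about (235,231) and the small tray at (456,231). The dropper is at (140,362), the pill bottle at (217,365), the carton at (397,353) and the jar at (477,353). The grey tin is at (559,358), the oximeter at (312,343) and the cup at (349,244). The side view shows the same objects: dropper (350,528), pill (393,442), jar (468,262), carton (446,312), tin (491,230).

```bash
cat > h.py <<'E'
import numpy as np, cv2
from rig import monitor, vision, env
from scipy.spatial.transform import Rotation as R
H,W=384,512
def cam(n):
    c=vision.calibration(n); c['R']=cv2.Rodrigues(c['rvec'])[0]; c['C']=-c['R'].T@c['tvec']; c['fish']=n=='wrist'
    c['f']=H/2/np.tan(np.radians(c['fov_y'])/2); return c
def ray(c,p):
    d=(np.asarray(p,float)-[c['cx'],c['cy']])/c['f']
    if c['fish']:
        r=np.hypot(*d)+1e-12; v=np.r_[d/r*np.sin(r),np.cos(r)]
    else: v=np.r_[d,1]; v/=np.linalg.norm(v)
    return c['R'].T@v
def plane(c,p,z):
    v=ray(c,p); return c['C']+v*(z-c['C'][2])/v[2]
def proj(c,X):
    q=c['R']@np.asarray(X,float)+c['tvec']
    if c['fish']:
        r=np.hypot(q[0],q[1])+1e-12; d=q[:2]/r*np.arctan2(r,q[2])
    else: d=q[:2]/q[2]
    return d*c['f']+[c['cx'],c['cy']]
def tri(c1,p1,c2,p2):
    a,b=ray(c1,p1),ray(c2,p2); w=c2['C']-c1['C']
    s=np.linalg.lstsq(np.c_[a,-b],w,rcond=None)[0]
    P,Q=c1['C']+s[0]*a,c2['C']+s[1]*b
    return (P+Q)/2,np.linalg.norm(P-Q)
def go(x,y,z,yaw):
    "remaining shift in tool axes from the measured pose, then turn about tool z (tool down)"
    s=monitor.read_state(); Rt=R.from_quat(np.r_[s['ee_rot'][1:],s['ee_rot'][0]]).as_matrix()
    cur=np.arctan2(Rt[1,1],Rt[0,1]); d=(yaw-cur+np.pi/2)%np.pi-np.pi/2
    print('tool shift',np.round(Rt.T@(np.r_[x,y,z]-s['tool_pos']),4),'turn z',round(-d,3),'t',s['t'],'tilt',np.round(Rt[2],3))
E
python3 - <<'E'
from h import *
T,S=cam('top'),cam('side'); it,is_=cv2.imread('pics/top0.png'),cv2.imread('pics/side0.png')
print('C',T['C'],S['C'])
def hsv(i): return cv2.cvtColor(i,cv2.COLOR_BGR2HSV)
# trays: print colour samples
for n,p in dict(tray=(157,154),tray2=(304,154),table=(230,260),table2=(180,200),rimL=(104,150)).items(): print(n,it[p[1],p[0]],hsv(it)[p[1],p[0]])
# rough objects
for n,pt,ps,z in [('drop',(88,242),(233,344),.086),('pill',(142,243),(262,284),.084),('jar',(318,235),(312,166),.066),('carton',(265,235),(298,208),.04),('tin',(373,239),(328,152),.024)]:
    print(n,'top@z',plane(T,pt,z).round(3),'side@z',plane(S,ps,z).round(3),'tri',tri(T,pt,S,ps))
big=cv2.resize(it[110:200,90:360],None,fx=2.96,fy=2.96,interpolation=cv2.INTER_CUBIC); cv2.imwrite('pics/trays.png',big)
E
```

```text
C [ 0.47387798 -0.05478261  1.10895574] [0.28895918 0.60486089 0.79154157]
tray [128 130 127] [ 70   6 130]
tray2 [115 117 115] [ 60   4 117]
table [122 128 132] [ 18  19 132]
table2 [119 125 129] [ 18  20 129]
rimL [92 94 92] [60  5 94]
drop top@z [0.42  0.352 0.086] side@z [0.418 0.362 0.086] tri (array([0.4199026 , 0.35725966, 0.07275006]), np.float64(0.0008510657804759075))
pill top@z [0.415 0.222 0.084] side@z [0.415 0.22  0.084] tri (array([0.41488356, 0.22113873, 0.08640788]), np.float64(7.774813358870687e-05))
jar top@z [ 0.424 -0.207  0.066] side@z [ 0.429 -0.213  0.066] tri (array([ 0.4256476 , -0.20530991,  0.07309363]), np.float64(0.003294225774106599))
carton top@z [ 0.425 -0.077  0.04 ] side@z [ 0.42 -0.06  0.04] tri (array([ 0.42378279, -0.07760701,  0.01993189]), np.float64(0.0015137036092359956))
tin top@z [ 0.408 -0.353  0.024] side@z [ 0.408 -0.348  0.024] tri (array([ 0.40851806, -0.35422571,  0.0189526 ]), np.float64(0.0008857220834379335))
```

View pics/trays.png

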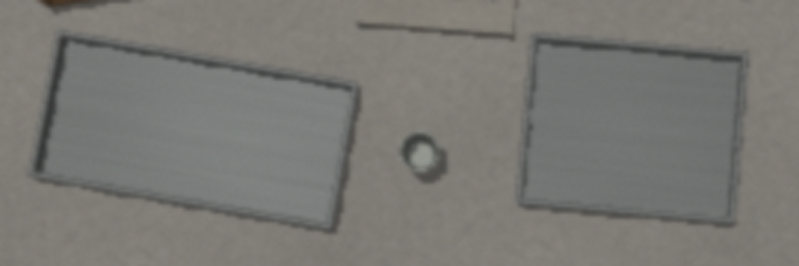

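The crop shows both trays clearly: long tray corners about (62,36), (357,87), (335,230), (35,178), small tray (535,38), (745,57), (735,223), (521,205). The trays are much less saturated than the warm table, so I'll mask on saturation.

```bash
python3 - <<'E'
from h import *
T,S=cam('top'),cam('side')
def corners(img,roi):
    x0,y0,x1,y1=roi; k=4
    b=cv2.resize(cv2.GaussianBlur(img,(3,3),0)[y0:y1,x0:x1],None,fx=k,fy=k,interpolation=cv2.INTER_CUBIC).astype(int)
    m=((b[...,2]-b[...,0])<5).astype(np.uint8)*255
    m=cv2.morphologyEx(cv2.morphologyEx(m,cv2.MORPH_OPEN,np.ones((5,5))),cv2.MORPH_CLOSE,np.ones((9,9)))
    c=max(cv2.findContours(m,0,2)[0],key=cv2.contourArea); h=cv2.convexHull(c)
    a=cv2.approxPolyDP(h,0.05*cv2.arcLength(h,True),True)[:,0]
    return (a+.5)/k-.5+[x0,y0]
it,is_=cv2.imread('pics/top0.png'),cv2.imread('pics/side0.png')
for n,rt,rs,(L,D) in [('long',(92,112,220,195),(110,205,245,325),(.27,.13)),('small',(258,115,350,192),(200,135,290,202),(.19,.15))]:
  for c,i,r in ((T,it,rt),(S,is_,rs)):
    p=corners(i,r); P=np.array([plane(c,q,.015)[:2] for q in p])
    print(n,'px',p.round(1).tolist())
    if len(p)==4:
        e=np.roll(P,-1,0)-P; rect=cv2.minAreaRect((P*1000).astype(np.float32))
        v=[d*np.sign(d[1]) for d in e if np.linalg.norm(d)>(L+D)/2]; v=sum(v)
        print(' ctr',P.mean(0).round(4),'sides',np.linalg.norm(e,axis=1).round(3),'yaw(y axis-90)',round(np.arctan2(v[1],v[0])-np.pi/2,3))
    c['p_'+n]=p
  a,b=T['p_'+n],S['p_'+n]
  if len(a)==len(b)==4:
    for q in a:
        X=plane(T,q,.015); j=np.argmin(np.linalg.norm(b-proj(S,X),axis=1)); t=tri(T,q,S,b[j]); print('  tri',t[0].round(4),round(t[1],4))
E
```

```text
long px [[108.9, 120.9], [209.4, 137.1], [202.1, 186.6], [100.4, 169.4]]
 ctr [0.643  0.2046] sides [0.268 0.131 0.27  0.13 ] yaw(y axis-90) -0.188
long px [[229.6, 234.9], [160.9, 318.6], [118.6, 288.4], [193.1, 215.1]]
 ctr [0.6431 0.205 ] sides [0.271 0.132 0.27  0.123] yaw(y axis-90) -0.163
  tri [0.732  0.326  0.0127] 0.001
  tri [0.6821 0.0617 0.0158] 0.0009
  tri [0.556  0.0836 0.0187] 0.0065
  tri [0.6035 0.3491 0.0101] 0.0032
small px [[269.1, 121.6], [341.9, 127.6], [337.4, 184.9], [264.9, 178.9]]
 ctr [ 0.6347 -0.1826] sides [0.191 0.151 0.189 0.151] yaw(y axis-90) -0.106
small px [[239.1, 142.4], [277.9, 156.4], [249.4, 195.1], [208.1, 176.6]]
 ctr [ 0.6347 -0.1794] sides [0.146 0.198 0.148 0.192] yaw(y axis-90) -0.086
  tri [ 0.7199 -0.096   0.0106] 0.0024
  tri [ 0.7    -0.2859  0.013 ] 0.0
  tri [ 0.5513 -0.2676  0.0171] 0.0037
  tri [ 0.5718 -0.0805  0.0059] 0.0029
```

step_arm(steps="0 0 0 0 0 0.14 0;0 0 0 0 0 0.14 0;0 0 0 0 0 0.14 0;0 0 0 0 0 0.14 0;0 0 0 0 0 0.14 0;0 0 0 0 0 0.14 0;0 0 0 0 0 0.14 0;0 0 0 0 0 0.14 0;0 0 0 0 0 0.14 0;0 0 0 0 0 0.14 0")

```text
t: 1.15
tool_pos: [0.2214, 0.6109, 0.2498]
ee_rot: [0.0, 0.769, 0.64, -0.0]
force: [0.3, -0.4, 0.3]
gripper_width: 0.0854
grasp_force: 0.0
```

```bash
python3 - <<'E'
from h import *
go(.415,.285,.25,-.18); c=cam('wrist'); s=monitor.read_state()
Rt=R.from_quat(np.r_[s['ee_rot'][1:],s['ee_rot'][0]]).as_matrix()
print('cam in tool',Rt.T@(c['C']-s['tool_pos']), 'axis',Rt.T@c['R'][2], s['joint_positions'])
E
```

```text
tool shift [-0.2853  0.2496 -0.    ] turn z -0.003 t 1.15 tilt [-0.001 -0.    -1.   ]
cam in tool [ 0.07061099 -0.00041099 -0.12285918] axis [-2.81734467e-01  3.59807347e-04  9.59492345e-01] [1.04892131e+00 2.45405603e-01 1.55832380e+00 1.25199499e-05
 1.33868795e+00 1.23165148e+00]
```

step_arm(steps="-0.0357 0.0312 0 0 0 0 0;-0.0357 0.0312 0 0 0 0 0;-0.0357 0.0312 0 0 0 0 0;-0.0357 0.0312 0 0 0 0 0;-0.0357 0.0312 0 0 0 0 0;-0.0357 0.0312 0 0 0 0 0;-0.0357 0.0312 0 0 0 0 0;-0.0357 0.0312 0 0 0 0 0;0 0 0 0 0 0 0")

```text
t: 2.05
tool_pos: [0.4192, 0.2821, 0.2502]
ee_rot: [0.001, 0.769, 0.639, -0.0]
force: [0.1, 1.0, 0.3]
gripper_width: 0.0855
grasp_force: 0.0
```

```bash
python3 - <<'E'
from h import *
c=cam('wrist'); i=vision.capture('wrist'); cv2.imwrite('pics/w1.png',i)
print(monitor.read_state()['tool_pos'])
for X in ((.415,.2215,.084),(.42,.355,.086)): print(proj(c,X))
E
```

```text
[0.41805488 0.28393341 0.25014296]
[254.90476958 234.07189781]
[235.30713569 106.40857571]
```

View pics/w1.png

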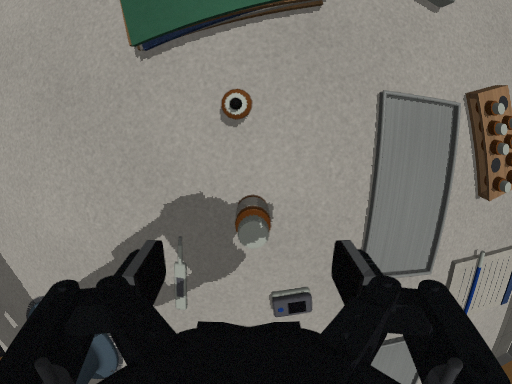

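The wrist picture shows the dropper bulb at about (236,103) and the shadowed pill cap at about (253,231), within 4 px of the predictions. The long tray is at right, spanning (385,93) to (432,272).

```bash
cat >> h.py <<'E'
def blob(img,mask,near,rad):
    "centre of the min enclosing ellipse/rect of the mask blob in a disc round near"
    m=np.zeros(img.shape[:2],np.uint8); cv2.circle(m,tuple(int(round(v)) for v in near),rad,255,-1)
    m=cv2.morphologyEx(m&(mask.astype(np.uint8)*255),cv2.MORPH_CLOSE,np.ones((3,3)))
    cs=[q for q in cv2.findContours(m,0,2)[0] if cv2.contourArea(q)>8]
    q=max(cs,key=cv2.contourArea); (u,v),wh,a=cv2.minAreaRect(q); M=cv2.moments(q)
    return np.array([M['m10']/M['m00'],M['m01']/M['m00']]),np.array([u,v]),wh,a
E
python3 - <<'E'
from h import *
c=cam('wrist'); T=cam('top'); it=cv2.imread('pics/top0.png'); i=cv2.imread('pics/w1.png')
d=lambda im:(im[...,2].astype(int)-im[...,0])
b=blob(i,i.max(2)<50,(236,103),14); print('bulb',b)
collar=blob(i,(i.min(2)>150)|(i.max(2)<50),(236,103),17); print('collar',collar)
glass=blob(i,(d(i)>30)|(i.min(2)>150),(236,103),24); print('glass',glass)
print(plane(c,b[0],.086),plane(c,collar[1],.067),plane(c,glass[1],.05))
bt=blob(it,it.max(2)<50,(86,243),10); print('top bulb',bt, tri(c,b[0],T,bt[0]))
for y in (210,220,225,230,235,240,246): print(y,[tuple(i[y,x]) for x in (240,253,265)])
w=blob(it,(it.min(2)>125)&(d(it)<25),(142,243),13); print('top pill',w, plane(T,w[1],.084))
E
```

```text
bulb (array([235.31521739, 103.3423913 ]), array([235.5, 103.5]), (11.0, 11.0), 90.0)
collar (array([236.09038462, 102.38525641]), array([236.00001526, 102.99999237]), (19.798988342285156, 18.384775161743164), 45.0)
glass (array([236.2774466 , 103.49925484]), array([236. , 103.5]), (29.0, 30.0), 90.0)
[0.41911428 0.35992893 0.086     ] [0.41911214 0.36057183 0.067     ] [0.4183827  0.36043184 0.05      ]Traceback (most recent call last):
  File "<stdin>", line 8, in <module>
  File "h.py", line 37, in blob
    q=max(cs,key=cv2.contourArea); (u,v),wh,a=cv2.minAreaRect(q); M=cv2.moments(q)
ValueError: max() iterable argument is empty
```

```bash
python3 - <<'E'
from h import *
go(.415,.222,.16,-.18)
E
```

```text
tool shift [-0.0615  0.0082  0.0901] turn z -0.002 t 2.1 tilt [-0. -0. -1.]
```

step_arm(steps="-0.0205 0.0027 0.03 0 0 0 0;-0.0205 0.0027 0.03 0 0 0 0;-0.0205 0.0028 0.03 0 0 0 0;0 0 0 0 0 0 0;0 0 0 0 0 0 0")

```text
t: 2.6
tool_pos: [0.4138, 0.2248, 0.1604]
ee_rot: [-0.0, 0.767, 0.642, -0.0]
force: [0.2, 0.1, 0.1]
gripper_width: 0.0856
grasp_force: 0.0
```

```bash
python3 - <<'E'
from h import *
c=cam('wrist'); i=vision.capture('wrist'); cv2.imwrite('pics/w2.png',i)
print(monitor.read_state()['tool_pos'])
print(proj(c,(.415,.222,.084)),proj(c,(.415,.222,0)))
cv2.imwrite('pics/w2b.png',cv2.resize(i[150:384,120:400],None,fx=2.5,fy=2.5))
E
```

```text
[0.41474668 0.22518692 0.1615269 ]
[251.09488091 212.43125912] [250.35815481 182.96703478]
```

View pics/w2b.png

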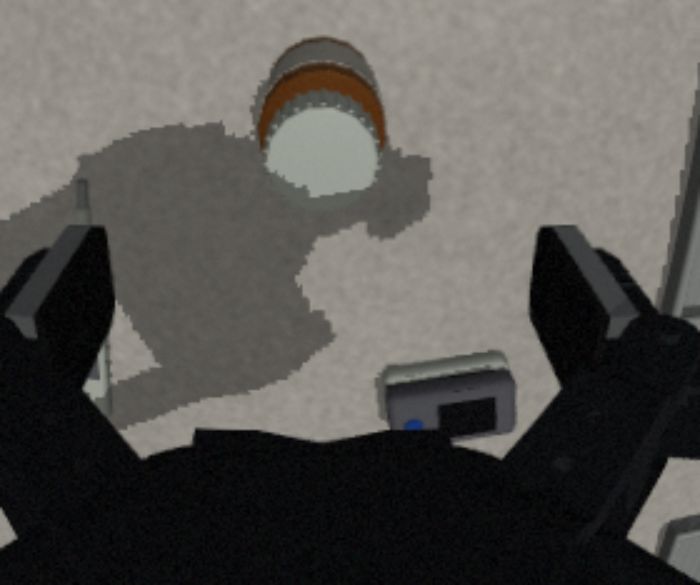

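The crop shows the pill cap's top circle centred at about (323,157), which is full-frame (249.2,212.8). The prediction was (251.1,212.4). Both pads are open and clear of it.

```bash
python3 - <<'E'
from h import *
c=cam('wrist'); T=cam('top'); S=cam('side')
p=(249.2,212.8); X=plane(c,p,.084); print(X, plane(T,(142,243.3),.084))
print('tri top',tri(c,p,T,(142,243.3)),'side',tri(c,p,S,(394/1.5,428/1.5-.2)))
go(X[0],X[1],.04,-.18)
E
```

```text
[0.41465148 0.22199827 0.084     ] [0.41406038 0.22180423 0.084     ]
tri top (array([0.41433802, 0.22188163, 0.08369484]), np.float64(0.0005898963827299543)) side (array([0.41403694, 0.21983852, 0.07943115]), np.float64(0.0011590783585651656))
tool shift [-0.0033  0.0003  0.1215] turn z 0.004 t 2.65 tilt [ 0.001  0.002 -1.   ]
```

step_arm(steps="-0.003 0 0 0 0 0 0;0 0 0.03 0 0 0 0;0 0 0.03 0 0 0 0;0 0 0.03 0 0 0 0;0 0 0.03 0 0 0 0;0 0 0 0 0 0 0;0 0 0 0 0 0 0")

```text
t: 3.35
tool_pos: [0.4145, 0.2217, 0.0414]
ee_rot: [0.0, 0.767, 0.642, 0.001]
force: [0.2, -0.1, 0.1]
gripper_width: 0.0857
grasp_force: 0.0
```

step_arm(steps="0 0 0 0 0 0 1;0 0 0 0 0 0 1;0 0 0 0 0 0 1;0 0 0 0 0 0 1;0 0 0 0 0 0 1;0 0 0 0 0 0 1;0 0 0 0 0 0 1;0 0 0 0 0 0 1", grip_force=30)

```text
t: 4.15
tool_pos: [0.4145, 0.2214, 0.0417]
ee_rot: [0.0, 0.767, 0.642, 0.001]
force: [-1.0, 0.3, 7.3]
gripper_width: 0.0412
grasp_force: 29.9
```

step_arm(steps="0 0 -0.03 0 0 0 1;0 0 -0.04 0 0 0 1;0 0 -0.04 0 0 0 1;0 0 0 0 0 0 1")

```text
t: 4.55
tool_pos: [0.4175, 0.2222, 0.1567]
ee_rot: [0.003, 0.767, 0.642, 0.006]
force: [0.2, -0.0, -0.6]
gripper_width: 0.0412
grasp_force: 31.0
```

```bash
python3 - <<'E'
from h import *
s=monitor.read_state(); print(s['tool_pos'],s['gripper_width'],s['force'],s['grasp_force'])
go(.643,.2047,.15,-.18)
E
```

```text
[0.41752382 0.22215648 0.15667199] 0.0412331690303605 [ 0.19117729 -0.00931451 -0.64559891] 30.978069305419922
tool shift [0.0224 0.2249 0.0094] turn z 0.003 t 4.55 tilt [ 0.005  0.012 -1.   ]
```

step_arm(steps="0.0045 0.045 0 0 0 0 1;0.0045 0.045 0 0 0 0 1;0.0045 0.045 0 0 0 0 1;0.0045 0.045 0 0 0 0 1;0.0045 0.045 0 0 0 0 1;0 0 0 0 0 0 1;0 0 0 0 0 0 1")

```text
t: 5.25
tool_pos: [0.6389, 0.2032, 0.1486]
ee_rot: [-0.001, 0.767, 0.642, -0.001]
force: [-0.1, -0.5, -1.1]
gripper_width: 0.0413
grasp_force: 31.2
```

```bash
python3 - <<'E'
from h import *
s=monitor.read_state(); print(s['tool_pos'],s['gripper_width'],s['force'],s['grasp_force'])
c=cam('wrist'); i=vision.capture('wrist'); cv2.imwrite('pics/w3.png',i)
go(.643,.2047,.047,-.18)
E
```

```text
[0.63893384 0.20320101 0.14863952] 0.04130399855746661 [-0.05017255 -0.46941061 -1.12676041] 31.19438409805298
tool shift [0.0021 0.0048 0.102 ] turn z 0.003 t 5.3 tilt [-0.001 -0.002 -1.   ]
```

View pics/w3.png

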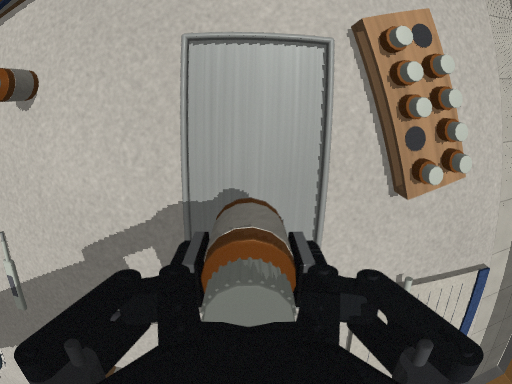

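The wrist view shows the bottle held, with the tray's left end at outer corners about (181,34) and (333,38). The side edges run down to about (181,235) and (319,238).

```bash
python3 - <<'E'
from h import *
c=cam('wrist')
A,B,C,D=[plane(c,p,.015)[:2] for p in ((181.5,34.5),(333.5,39),(183,225),(320.5,235))]
print(A,B,np.linalg.norm(A-B)); m=(A+B)/2
for v in (A-C,B-D): print('y-axis yaw',np.arctan2(v[1],v[0])-np.pi/2)
e=B-A; print('x yaw',np.arctan2(e[1],e[0]))
for yaw in (-.18,-.19): print('centre',m-.135*np.array([-np.sin(yaw),np.cos(yaw)]))
E
```

```text
[0.60487295 0.34915333] [0.73428261 0.32324082] 0.1319784769219748
y-axis yaw -0.2014802936202693
y-axis yaw -0.20111855019724234
x yaw -0.19762272649293072
centre [0.64540878 0.20337817]
centre [0.64408183 0.2036265 ]
```

step_arm(steps="0.0016 0.0044 0 0 0 0.01 1;0 0 0.03 0 0 0 1;0 0 0.03 0 0 0 1;0 0 0.03 0 0 0 1;0 0 0.01 0 0 0 1;0 0 0 0 0 0 1;0 0 0 0 0 0 1")

```text
t: 6.0
tool_pos: [0.6445, 0.2048, 0.052]
ee_rot: [0.001, 0.77, 0.638, 0.001]
force: [0.5, 0.3, -0.6]
gripper_width: 0.0413
grasp_force: 31.2
```

step_arm(steps="0 -0.001 0.005 0 0 0 1;0 0 0 0 0 0 1;0 0 0 0 0 0 1")

```text
t: 6.3
tool_pos: [0.6431, 0.2047, 0.046]
ee_rot: [0.0, 0.77, 0.638, 0.0]
force: [0.1, -0.1, -1.5]
gripper_width: 0.0411
grasp_force: 31.2
```

step_arm(steps="0 0 0.0015 0 0 0 1;0 0 0 0 0 0 1;0 0 0 0 0 0 1")

```text
t: 6.6
tool_pos: [0.6433, 0.2046, 0.0447]
ee_rot: [0.0, 0.77, 0.638, 0.0]
force: [-2.2, 0.1, 5.3]
gripper_width: 0.0412
grasp_force: 31.4
```

step_arm(steps="0 0 0 0 0 0 0;0 0 0 0 0 0 0;0 0 0 0 0 0 0;0 0 0 0 0 0 0;0 0 0 0 0 0 0;0 0 -0.03 0 0 0 0;0 0 -0.04 0 0 0 0;0 0 -0.04 0 0 0 0;0 0 -0.01 0 0 0 0;0 0 0 0 0 0 0")

```text
t: 7.6
tool_pos: [0.6441, 0.2048, 0.1665]
ee_rot: [0.001, 0.77, 0.638, 0.002]
force: [0.4, 0.5, -0.1]
gripper_width: 0.0853
grasp_force: 0.0
```

```bash
python3 - <<'E'
from h import *
i=vision.capture('wrist'); cv2.imwrite('pics/w4.png',i)
go(.419,.360,.15,-.19)
E
```

```text
tool shift [ 0.1111 -0.2488  0.0138] turn z 0.003 t 7.65 tilt [ 0.     0.001 -1.   ]
```

step_arm(steps="0.0185 -0.0415 0 0 0 0 0;0.0185 -0.0415 0 0 0 0 0;0.0185 -0.0415 0 0 0 0 0;0.0185 -0.0415 0 0 0 0 0;0.0185 -0.0415 0 0 0 0 0;0.0185 -0.0415 0.014 0 0 0 0;0 0 0 0 0 0 0;0 0 0 0 0 0 0")

```text
t: 8.45
tool_pos: [0.4166, 0.3597, 0.1472]
ee_rot: [-0.0, 0.769, 0.639, -0.002]
force: [-0.2, -0.3, 0.2]
gripper_width: 0.0854
grasp_force: 0.0
```

```bash
python3 - <<'E'
from h import *
c=cam('wrist'); i=vision.capture('wrist'); cv2.imwrite('pics/w5.png',i)
print(monitor.read_state()['tool_pos'],proj(c,(.419,.36,.086)),proj(c,(.419,.36,.05)))
cv2.imwrite('pics/w5b.png',cv2.resize(i[130:384,120:400],None,fx=2.3,fy=2.3))
E
```

```text
[0.41803146 0.3594645  0.14811009] [252.51816069 215.33690128] [252.03608147 198.77470045]
```

View pics/w5b.png

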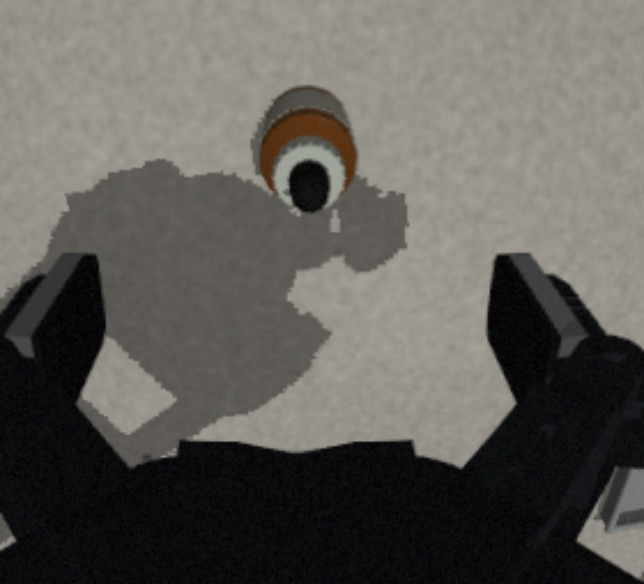

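The crop shows the dropper collar centred at about (309,173), which is full-frame (254.3,205.2), and the bulb's top at about (309,193), which is (254.3,213.9). Nothing is in the fingers' way.

```bash
python3 - <<'E'
from h import *
c=cam('wrist'); a=plane(c,(254.3,213.9),.086); b=plane(c,(254.3,205.2),.067); print(a,b)
S,T=cam('side'),cam('top'); print(tri(c,(254.3,213.9),S,(349.5/1.5,516/1.5)))
go(.4195,.360,.038,-.19)
E
```

```text
[0.42180126 0.36029221 0.086     ] [0.42205742 0.35984158 0.067     ]
(array([0.42092658, 0.35550844, 0.0703387 ]), np.float64(0.0019778440179078877))
tool shift [0.001  0.0016 0.1101] turn z 0.003 t 8.5 tilt [-0.002 -0.002 -1.   ]
```

step_arm(steps="0.001 0.0026 0 0 0 0 0;0 0 0.03 0 0 0 0;0 0 0.03 0 0 0 0;0 0 0.03 0 0 0 0;0 0 0.02 0 0 0 0;0 0 0 0 0 0 0;0 0 0 0 0 0 0")

```text
t: 9.2
tool_pos: [0.4226, 0.3601, 0.0401]
ee_rot: [0.0, 0.77, 0.637, 0.0]
force: [-0.3, 0.1, 0.0]
gripper_width: 0.0855
grasp_force: 0.0
```

step_arm(steps="0 0 0 0 0 0 1;0 0 0 0 0 0 1;0 0 0 0 0 0 1;0 0 0 0 0 0 1;0 0 0 0 0 0 1;0 0 0 0 0 0 1;0 0 0 0 0 0 1;0 0 0 0 0 0 1")

```text
t: 10.0
tool_pos: [0.4219, 0.3608, 0.0407]
ee_rot: [0.0, 0.77, 0.638, 0.001]
force: [-1.9, -1.3, 6.8]
gripper_width: 0.033
grasp_force: 29.7
```

step_arm(steps="0 0 -0.03 0 0 0 1;0 0 -0.04 0 0 0 1;0 0 -0.04 0 0 0 1;0 0 0 0 0 0 1;0 0 0 0 0 0 1")

```text
t: 10.5
tool_pos: [0.4217, 0.3607, 0.1505]
ee_rot: [0.0, 0.77, 0.638, 0.001]
force: [-0.4, 0.8, -1.2]
gripper_width: 0.0333
grasp_force: 30.1
```

```bash
python3 - <<'E'
from h import *
go(.6586,.2826,.15,-.19)
E
```

```text
tool shift [-0.0327  0.2473  0.0008] turn z 0.003 t 10.5 tilt [ 0.001  0.001 -1.   ]
```

step_arm(steps="-0.0055 0.0412 0 0 0 0 1;-0.0055 0.0412 0 0 0 0 1;-0.0055 0.0412 0 0 0 0 1;-0.0055 0.0412 0 0 0 0 1;-0.0055 0.0412 0 0 0 0 1;-0.0055 0.0412 0 0 0 0 1;0 0 0 0 0 0 1;0 0 0 0 0 0 1")

```text
t: 11.3
tool_pos: [0.6574, 0.2812, 0.1465]
ee_rot: [-0.001, 0.77, 0.638, -0.002]
force: [-1.2, -0.3, -0.6]
gripper_width: 0.0329
grasp_force: 30.4
```

```bash
python3 - <<'E'
from h import *
S=cam('side'); i=vision.capture('side'); cv2.imwrite('pics/s1.png',i)
s=monitor.read_state(); print(s['tool_pos'],s['gripper_width'])
go(.6586,.2826,.0435,-.19)
E
```

```text
[0.65669384 0.28181048 0.14698475] 0.03310811894390514
tool shift [0.0013 0.0022 0.1035] turn z 0.003 t 11.35 tilt [-0.002 -0.004 -1.   ]
```

step_arm(steps="0.001 0.002 0 0 0 0 1;0 0 0.03 0 0 0 1;0 0 0.03 0 0 0 1;0 0 0.03 0 0 0 1;0 0 0.008 0 0 0 1;0 0 0 0 0 0 1;0 0 0 0 0 0 1")

```text
t: 12.05
tool_pos: [0.6611, 0.2833, 0.0536]
ee_rot: [0.001, 0.77, 0.638, 0.001]
force: [0.1, -0.2, 0.1]
gripper_width: 0.0331
grasp_force: 30.4
```

```bash
python3 - <<'E'
from h import *
go(.6586,.2826,.0435,-.19)
E
```

```text
tool shift [-0.0012 -0.0023  0.0101] turn z 0.004 t 12.05 tilt [ 0.001  0.002 -1.   ]
```

step_arm(steps="-0.001 -0.002 0.007 0 0 0 1;0 0 0 0 0 0 1;0 0 0 0 0 0 1;0 0 0 0 0 0 1")

```text
t: 12.45
tool_pos: [0.6585, 0.2821, 0.0453]
ee_rot: [0.0, 0.77, 0.638, 0.0]
force: [-0.1, 1.1, -0.7]
gripper_width: 0.0336
grasp_force: 30.4
```

step_arm(steps="0 0 0.001 0 0 0 1;0 0 0 0 0 0 1;0 0 0 0 0 0 1")

```text
t: 12.75
tool_pos: [0.6583, 0.282, 0.0438]
ee_rot: [0.0, 0.77, 0.638, 0.0]
force: [-0.1, 0.5, -1.2]
gripper_width: 0.0328
grasp_force: 30.5
```

step_arm(steps="0 0 0.001 0 0 0 1;0 0 0 0 0 0 1;0 0 0 0 0 0 1")

```text
t: 13.05
tool_pos: [0.6584, 0.2821, 0.0438]
ee_rot: [0.0, 0.77, 0.638, -0.0]
force: [-3.4, -0.9, 4.7]
gripper_width: 0.0328
grasp_force: 30.9
```

Contact. I'll release and head for the jar.

step_arm(steps="0 0 0 0 0 0 0;0 0 0 0 0 0 0;0 0 0 0 0 0 0;0 0 0 0 0 0 0;0 0 0 0 0 0 0;0 0 -0.03 0 0 0 0;0 0 -0.04 0 0 0 0;0 0 -0.04 0 0 0 0;0 0 -0.02 0 0 0 0;0 0 0 0 0 0 0")

```text
t: 14.05
tool_pos: [0.6606, 0.2827, 0.178]
ee_rot: [0.002, 0.77, 0.638, 0.004]
force: [0.6, -0.4, 0.1]
gripper_width: 0.0853
grasp_force: 0.0
```

```bash
python3 - <<'E'
from h import *
i=vision.capture('wrist'); cv2.imwrite('pics/w6.png',i)
go(.426,-.209,.16,-.19)
T=cam('top'); it=cv2.imread('pics/top0.png')
d=it[...,2].astype(int)-it[...,0]
b=blob(it,(it.min(2)>135)&(d<25),(318,235),18); print(b,plane(T,b[1],.06))
E
```

```text
tool shift [-0.5261 -0.1378  0.0135] turn z 0.003 t 14.1 tilt [ 0.002  0.003 -1.   ]
(array([314.8904627 , 233.51558074]), array([315.14141846, 234.3034668 ]), (14.44991397857666, 19.349597930908203), 4.763641834259033) [ 0.42528849 -0.20061813  0.06      ]
```

step_arm(steps="-0.0478 -0.0125 0 0 0 0 0;-0.0478 -0.0125 0 0 0 0 0;-0.0478 -0.0125 0 0 0 0 0;-0.0478 -0.0125 0 0 0 0 0;-0.0478 -0.0125 0 0 0 0 0;-0.0478 -0.0125 0 0 0 0 0;-0.0478 -0.0125 0 0 0 0 0;-0.0478 -0.0125 0 0 0 0 0;-0.0478 -0.0125 0 0 0 0 0;-0.0478 -0.0125 0 0 0 0 0")

```text
t: 15.1
tool_pos: [0.4443, -0.1652, 0.1708]
ee_rot: [-0.002, 0.77, 0.638, -0.0]
force: [1.8, -0.2, -0.1]
gripper_width: 0.0856
grasp_force: 0.0
```

step_arm(steps="-0.0478 -0.0125 0.013 0 0 0 0;0 0 0 0 0 0 0;0 0 0 0 0 0 0")

```text
t: 15.4
tool_pos: [0.4243, -0.2081, 0.158]
ee_rot: [-0.002, 0.771, 0.637, -0.0]
force: [0.9, -0.2, 0.3]
gripper_width: 0.0852
grasp_force: 0.0
```

```bash
python3 - <<'E'
from h import *
c=cam('wrist'); i=vision.capture('wrist'); cv2.imwrite('pics/w7.png',i)
s=monitor.read_state(); print(s['tool_pos'],s['joint_positions'],proj(c,(.426,-.209,.066)))
a=cv2.imread('pics/w6.png')
cv2.imwrite('pics/w67.png',np.hstack([cv2.resize(i[110:384,120:400],None,fx=1.42,fy=1.42),cv2.resize(a[110:384,120:400],None,fx=1.42,fy=1.42)]))
E
```

```text
[ 0.42506884 -0.20739384  0.15859477] [-6.94464497e-01 -6.82231183e-02  2.07155513e+00  3.38211506e-04
  1.14124332e+00 -5.06930737e-01] [251.47163135 203.16101452]
```

View pics/w67.png

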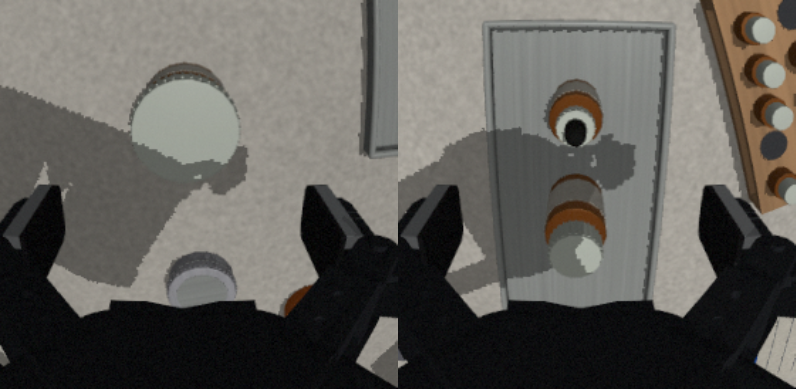

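Left half: the jar lid is centred at about (186,130), which is full-frame (251.0,201.5), with the aluminium tin below at (201,288). Right half: the dropper and pill bottle stand upright in line along the tray's middle.

```bash
python3 - <<'E'
from h import *
c=cam('wrist'); T=cam('top'); S=cam('side'); p=(251,201.5); X=plane(c,p,.066); print(X)
print('tri top',tri(c,p,T,(318.3,235)),'side',tri(c,p,S,(469/1.5,253/1.5)))
go(X[0],X[1],.045,-.19)
E
```

```text
[ 0.42666311 -0.20717098  0.066     ]
tri top (array([ 0.42506735, -0.20783732,  0.06385248]), np.float64(0.0029610538295939946)) side (array([ 0.42549091, -0.20969476,  0.05897504]), np.float64(0.0016744329395285845))
tool shift [0.0003 0.0018 0.1136] turn z 0.002 t 15.45 tilt [ 0.002 -0.002 -1.   ]
```

step_arm(steps="0 0.0012 0 0 0 0 0;0 0 0.03 0 0 0 0;0 0 0.03 0 0 0 0;0 0 0.03 0 0 0 0;0 0 0.018 0 0 0 0;0 0 0 0 0 0 0;0 0 0 0 0 0 0")

```text
t: 16.15
tool_pos: [0.4276, -0.2075, 0.0524]
ee_rot: [-0.0, 0.769, 0.639, 0.0]
force: [0.4, -0.4, 0.3]
gripper_width: 0.0852
grasp_force: 0.0
```

step_arm(steps="0 0 0 0 0 0 1;0 0 0 0 0 0 1;0 0 0 0 0 0 1;0 0 0 0 0 0 1;0 0 0 0 0 0 1;0 0 0 0 0 0 1;0 0 0 0 0 0 1", grip_force=35)

```text
t: 16.85
tool_pos: [0.428, -0.2088, 0.0537]
ee_rot: [0.001, 0.77, 0.638, 0.0]
force: [-0.6, 1.8, 5.6]
gripper_width: 0.0589
grasp_force: 37.2
```

step_arm(steps="0 0 -0.03 0 0 0 1;0 0 -0.04 0 0 0 1;0 0 -0.04 0 0 0 1;0 0 0 0 0 0 1;0 0 0 0 0 0 1")

```text
t: 17.35
tool_pos: [0.4275, -0.2087, 0.1634]
ee_rot: [0.002, 0.77, 0.638, 0.0]
force: [-0.4, 0.5, -1.9]
gripper_width: 0.0587
grasp_force: 38.7
```

```bash
python3 - <<'E'
from h import *
go(.6284,.1254,.16,-.19)
E
```

```text
tool shift [0.3656 0.1353 0.0032] turn z 0.003 t 17.35 tilt [-0.002  0.003 -1.   ]
```

step_arm(steps="0.0457 0.0169 0 0 0 0 1;0.0457 0.0169 0 0 0 0 1;0.0457 0.0169 0 0 0 0 1;0.0457 0.0169 0 0 0 0 1;0.0457 0.0169 0 0 0 0 1;0.0457 0.0169 0 0 0 0 1;0.0457 0.0169 0 0 0 0 1;0.0457 0.0169 0 0 0 0 1;0 0 0 0 0 0 1;0 0 0 0 0 0 1")

```text
t: 18.35
tool_pos: [0.6266, 0.1266, 0.1595]
ee_rot: [-0.001, 0.769, 0.639, -0.002]
force: [0.5, 0.5, -1.1]
gripper_width: 0.0586
grasp_force: 38.8
```

```bash
python3 - <<'E'
from h import *
c=cam('wrist'); i=vision.capture('wrist'); cv2.imwrite('pics/w8.png',i)
for X in ((.6435,.204,.084),(.6586,.2826,.067)): print(proj(c,X))
go(.6284,.1254,.06,-.19)
E
```

```text
[252.86031913  94.84826853]
[253.09038973  -8.44429613]
tool shift [0.0002 0.0023 0.0999] turn z 0.003 t 18.4 tilt [-0.001 -0.004 -1.   ]
```

View pics/w8.png

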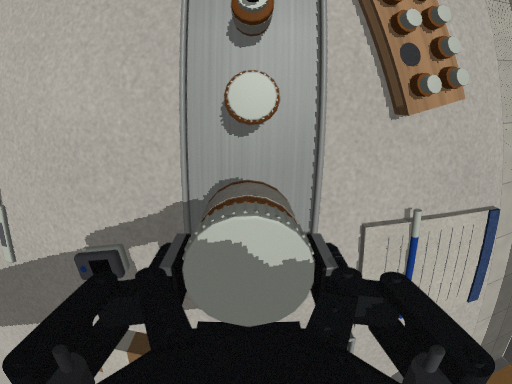

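The pill cap is centred at about (251.5,96), against a predicted (252.9,94.8). The dropper is above it at (253,5) and the jar is held. The tray's outer edges at row 96 are at about columns 183 and 326.

```bash
python3 - <<'E'
from h import *
c=cam('wrist'); u=np.array([np.cos(-.19),np.sin(-.19)]); v=np.array([-u[1],u[0]])
P=plane(c,(251.5,96.5),.084)[:2]; print('pill',P)
for r,a,b in ((96,183.5,326),(40,182.5,326.5),(180,186,319.5)):
    A,B=plane(c,(a,r),.015)[:2],plane(c,(b,r),.015)[:2]
    print(r,np.linalg.norm(A-B),'mid lateral',u@(A+B)/2,'along',v@(A+B)/2)
print('pill lateral',u@P,v@P)
go(.6284,.1254,.06,-.19)
E
```

```text
pill [0.64243382 0.20209887]
96 0.1285530902679847 mid lateral 0.596339900920123 along 0.32447986504894205
40 0.12981959102118493 mid lateral 0.5959049551278356 along 0.37703851025739005
180 0.12594681432636842 mid lateral 0.5949546459515289 along 0.24603652195513853
pill lateral 0.5927045607994867 0.31979129045045807
tool shift [0.0002 0.0023 0.0999] turn z 0.003 t 18.4 tilt [-0.001 -0.004 -1.   ]
```

step_arm(steps="-0.0005 0.002 0 0 0 0 1;0 0 0.03 0 0 0 1;0 0 0.03 0 0 0 1;0 0 0.03 0 0 0 1;0 0 0.01 0 0 0 1;0 0 0 0 0 0 1;0 0 0 0 0 0 1;0 0 0 0 0 0 1")

```text
t: 19.2
tool_pos: [0.6312, 0.1248, 0.0643]
ee_rot: [0.001, 0.77, 0.638, 0.001]
force: [-0.2, 0.6, -1.5]
gripper_width: 0.0589
grasp_force: 38.7
```

step_arm(steps="0 -0.0025 0.006 0 0 0 1;0 0 0 0 0 0 1;0 0 0 0 0 0 1;0 0 0.001 0 0 0 1;0 0 0 0 0 0 1;0 0 0 0 0 0 1")

```text
t: 19.8
tool_pos: [0.6278, 0.1256, 0.0568]
ee_rot: [0.0, 0.77, 0.638, 0.0]
force: [-4.1, -0.2, 7.7]
gripper_width: 0.0593
grasp_force: 39.5
```

step_arm(steps="0 0 0.001 0 0 0 1;0 0 0 0 0 0 1;0 0 0 0 0 0 1")

```text
t: 20.1
tool_pos: [0.6279, 0.1256, 0.0567]
ee_rot: [0.0, 0.77, 0.638, 0.0]
force: [-6.4, -0.7, 13.8]
gripper_width: 0.0588
grasp_force: 40.0
```

step_arm(steps="0 0 0 0 0 0 0;0 0 0 0 0 0 0;0 0 0 0 0 0 0;0 0 0 0 0 0 0;0 0 0 0 0 0 0;0 0 -0.03 0 0 0 0;0 0 -0.04 0 0 0 0;0 0 -0.04 0 0 0 0;0 0 -0.03 0 0 0 0;0 0 0 0 0 0 0")

```text
t: 21.1
tool_pos: [0.6303, 0.1255, 0.2003]
ee_rot: [0.003, 0.77, 0.638, 0.004]
force: [0.7, -0.9, 0.2]
gripper_width: 0.085
grasp_force: 0.0
```

```bash
python3 - <<'E'
from h import *
cv2.imwrite('pics/w9.png',vision.capture('wrist'))
T=cam('top'); it=cv2.imread('pics/top0.png'); 
d=it[...,2].astype(int)-it[...,0]
x0,y0,x1,y1=240,205,290,265
m=((d>20)|(it.min(2)>150)).astype(np.uint8)*255; m[:y0]=0;m[y1:]=0;m[:,:x0]=0;m[:,x1:]=0
m=cv2.morphologyEx(m,cv2.MORPH_CLOSE,np.ones((5,5)))
q=max(cv2.findContours(m,0,2)[0],key=cv2.contourArea); r=cv2.minAreaRect(q); b=cv2.boxPoints(r); print(r,b.round(1).tolist())
P=np.array([plane(T,p,.04)[:2] for p in b]); e=np.roll(P,-1,0)-P; print(P.mean(0),np.linalg.norm(e,axis=1),np.arctan2(e[:,1],e[:,0]))
go(.424,-.077,.2,1.31)
E
```

```text
((266.9230651855469, 223.61538696289062), (24.38220977783203, 20.698566436767578), 15.255120277404785) [[252.39999389648438, 230.39999389648438], [257.8999938964844, 210.39999389648438], [281.3999938964844, 216.8000030517578], [276.0, 236.8000030517578]]
[ 0.45397927 -0.08254185] [0.05220233 0.06162639 0.05214096 0.06145554] [-0.2895414  -1.85937124  2.84877273  1.28322732]
tool shift [-0.237  -0.1635 -0.0041] turn z -1.497 t 21.15 tilt [ 0.001  0.005 -1.   ]
```

step_arm(steps="-0.0395 -0.0272 0 0 0 0 0;-0.0395 -0.0272 0 0 0 0 0;-0.0395 -0.0272 0 0 0 0 0;-0.0395 -0.0272 0 0 0 0 0;-0.0395 -0.0272 0 0 0 0 0;-0.0395 -0.0272 0 0 0 0 0;0 0 0 0 0 0 0")

```text
t: 21.85
tool_pos: [0.4191, -0.0792, 0.1918]
ee_rot: [-0.002, 0.772, 0.636, -0.001]
force: [0.2, 0.6, -0.2]
gripper_width: 0.0855
grasp_force: 0.0
```

step_arm(steps="0 0 0 0 0 -0.149 0;0 0 0 0 0 -0.149 0;0 0 0 0 0 -0.149 0;0 0 0 0 0 -0.149 0;0 0 0 0 0 -0.149 0;0 0 0 0 0 -0.149 0;0 0 0 0 0 -0.149 0;0 0 0 0 0 -0.149 0;0 0 0 0 0 -0.149 0;0 0 0 0 0 -0.149 0")

```text
t: 22.85
tool_pos: [0.4225, -0.0763, 0.1926]
ee_rot: [-0.001, 0.13, 0.991, 0.001]
force: [-0.5, -0.1, 0.0]
gripper_width: 0.0854
grasp_force: 0.0
```

```bash
python3 - <<'E'
from h import *
c=cam('wrist'); i=vision.capture('wrist'); cv2.imwrite('pics/w10.png',i)
go(.424,-.077,.15,1.31)
print(proj(c,(.424,-.077,.04)))
E
```

```text
tool shift [-0.0018 -0.0003  0.0426] turn z 0.004 t 22.9 tilt [ 0.003  0.001 -1.   ]
[248.85552653 185.77096907]
```

View pics/w10.png

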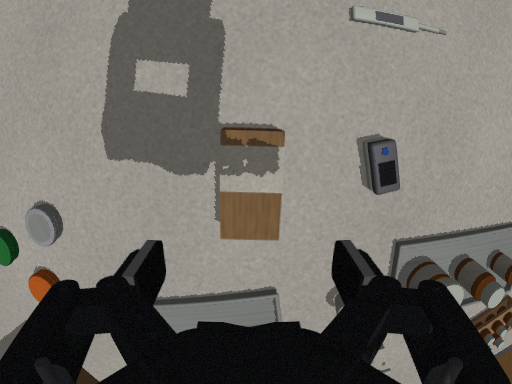

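The carton appears with corners at about (221,131), (284,131), (280.5,240) and (220,240), its pale band in shadow at rows 146–192. It sits nearly square to the gripper, with the pads clear on both sides.

```bash
python3 - <<'E'
from h import *
c=cam('wrist'); i=cv2.imread('pics/w10.png')
for r in (136,142,200,220,235):
    row=i[r].astype(int); d=row[:,2]-row[:,0]; xs=np.where(d[200:300]>35)[0]+200; print(r,xs.min(),xs.max())
for x in (235,250,265):
    d=i[:,x,2].astype(int)-i[:,x,0]; ys=np.where(d[100:260]>35)[0]+100; print(x,ys.min(),ys.max())
P=np.array([plane(c,p,.04)[:2] for p in ((220.5,131),(284.5,131.5),(280.5,240),(220,240))])
e=np.roll(P,-1,0)-P; print(P.mean(0),np.linalg.norm(e,axis=1).round(4),np.arctan2(e[:,1],e[:,0]).round(3))
T=cam('top')
for p,q in (((220,240),(390/1.5,318/1.5)),((280.5,240),(423/1.5,326/1.5))): print(tri(c,p,T,q))
E
```

```text
136 227 284
142 239 283
200 220 280
220 220 279
235 220 278
235 130 238
250 130 239
265 131 239
[ 0.42704657 -0.07529909] [0.0593 0.1096 0.062  0.11  ] [ 1.308 -0.262 -1.828  2.855]
(array([ 0.47126936, -0.08948429,  0.06966511]), np.float64(0.05381313211216857))
(array([ 0.46581591, -0.08876295,  0.09370023]), np.float64(0.05816228923167294))
```

```bash
python3 - <<'E'
from h import *
c=cam('wrist');T=cam('top')
for p,q in (((280.5,240),(390/1.5,318/1.5)),((220,240),(423/1.5,326/1.5))): print(tri(c,p,T,q))
go(.427,-.0753,.025,1.297)
E
```

```text
(array([ 0.48351693, -0.06289576,  0.0488318 ]), np.float64(0.005529308388408707))
(array([ 0.46927041, -0.11978979,  0.04564485]), np.float64(0.0019003201876400839))
tool shift [-0.0045  0.002   0.1676] turn z 0.017 t 22.9 tilt [ 0.003  0.001 -1.   ]
```

step_arm(steps="-0.0045 0.002 0 0 0 0.012 0;0 0 0.03 0 0 0 0;0 0 0.03 0 0 0 0;0 0 0.03 0 0 0 0;0 0 0.03 0 0 0 0;0 0 0.03 0 0 0 0;0 0 0.016 0 0 0 0;0 0 0 0 0 0 0;0 0 0 0 0 0 0")

```text
t: 23.8
tool_pos: [0.4279, -0.0762, 0.028]
ee_rot: [-0.0, 0.14, 0.99, 0.0]
force: [0.4, -0.2, -0.1]
gripper_width: 0.0855
grasp_force: 0.0
```

step_arm(steps="0 0 0 0 0 0 1;0 0 0 0 0 0 1;0 0 0 0 0 0 1;0 0 0 0 0 0 1;0 0 0 0 0 0 1;0 0 0 0 0 0 1;0 0 0 0 0 0 1", grip_force=35)

```text
t: 24.5
tool_pos: [0.4289, -0.0768, 0.0294]
ee_rot: [0.001, 0.14, 0.99, -0.0]
force: [0.2, 1.8, 6.2]
gripper_width: 0.0591
grasp_force: 39.1
```

step_arm(steps="0 0 -0.03 0 0 0 1;0 0 -0.04 0 0 0 1;0 0 -0.04 0 0 0 1;0 0 0 0 0 0 1")

```text
t: 24.9
tool_pos: [0.4312, -0.078, 0.1439]
ee_rot: [0.006, 0.139, 0.99, -0.002]
force: [0.6, 0.8, -1.0]
gripper_width: 0.0595
grasp_force: 39.0
```

step_arm(steps="0 0 0 0 0 0.139 1;0 0 0 0 0 0.139 1;0 0 0 0 0 0.139 1;0 0 0 0 0 0.139 1;0 0 0 0 0 0.139 1;0 0 0 0 0 0.139 1;0 0 0 0 0 0.139 1;0 0 0 0 0 0.139 1;0 0 0 0 0 0.139 1;0 0 0 0 0 0.139 1")

```text
t: 25.9
tool_pos: [0.4269, -0.0761, 0.1369]
ee_rot: [-0.001, 0.743, 0.669, -0.0]
force: [0.6, 0.1, -1.9]
gripper_width: 0.0593
grasp_force: 38.8
```

```bash
python3 - <<'E'
from h import *
go(.6347,-.181,.14,-.10)
E
```

```text
tool shift [-0.0826  0.2177 -0.0035] turn z -0.005 t 25.9 tilt [ 0.001 -0.002 -1.   ]
```

step_arm(steps="-0.0165 0.0435 0 0 0 0 1;-0.0165 0.0435 0 0 0 0 1;-0.0165 0.0435 0 0 0 0 1;-0.0165 0.0435 0 0 0 0 1;-0.0165 0.0435 0 0 0 0 1;0 0 0 0 0 0 1;0 0 0 0 0 0 1")

```text
t: 26.6
tool_pos: [0.6354, -0.1799, 0.1358]
ee_rot: [-0.002, 0.741, 0.671, -0.001]
force: [0.2, 0.6, -1.3]
gripper_width: 0.0591
grasp_force: 39.0
```

```bash
python3 - <<'E'
from h import *
c=cam('wrist'); i=vision.capture('wrist'); cv2.imwrite('pics/w11.png',i)
print(proj(c,(.6347,-.181,.003)),[proj(c,(.6347+a*.995+b*.1,-.181+b*.995-a*.1,.015)).round(1) for a in(-.075,.075) for b in(.095,-.095)])
go(.6347,-.181,.14,-.10)
E
```

```text
[248.54516501 189.35285574] [array([158.2,  83. ]), array([173.2, 284.3]), array([339.2,  83.3]), array([323.6, 284.7])]
tool shift [-0.0016  0.     -0.0037] turn z 0.001 t 26.65 tilt [ 0.001 -0.003 -1.   ]
```

View pics/w11.png

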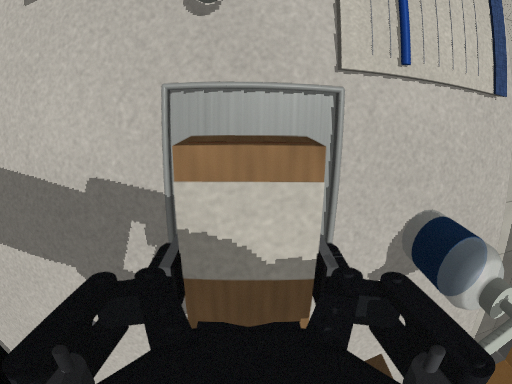

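The tray's left-end outer corners are at about (162,84) and (343,88). Prediction was (158,83) and (339,83), so they sit a few mm off. The held carton's left top edge runs (173,147) to (325,147), parallel to the tray end.

```bash
python3 - <<'E'
from h import *
c=cam('wrist')
A,B,C,D=[plane(c,p,.015)[:2] for p in ((162.5,85),(343,89),(168,200),(332.5,215))]
print(A,B,np.linalg.norm(B-A)); e=B-A; print('x yaw',np.arctan2(e[1],e[0]),[np.arctan2(*(P-Q)[::-1])-np.pi/2 for P,Q in((A,C),(B,D))])
for y in (-.10,-.12): print((A+B)/2-.095*np.array([-np.sin(y),np.cos(y)]))
z=.04+.1365-.0294
E1,E2=plane(c,(173.5,147),z)[:2],plane(c,(325.5,147),z)[:2]; d=E2-E1; y=np.arctan2(d[1],d[0])
print('carton w',np.linalg.norm(d),'yaw',y,'centre',(E1+E2)/2-.055*np.array([-np.sin(y),np.cos(y)]),monitor.read_state()['tool_pos'])
E
```

```text
[ 0.57235639 -0.08075001] [ 0.72136667 -0.09838069] 0.1500496645903734
x yaw -0.1177709967930925 [np.float64(-0.0977857915417164), np.float64(-0.12592512090302965)]
[ 0.63737736 -0.18409075]
[ 0.63548887 -0.18388217]
carton w 0.05885254478687025 yaw -0.09775190163778191 centre [ 0.63505882 -0.17828045] [ 0.63481917 -0.17945019  0.13632038]
```

step_arm(steps="-0.004 0.001 0 0 0 0.01 1;0 0 0.03 0 0 0 1;0 0 0.03 0 0 0 1;0 0 0.03 0 0 0 1;0 0 0.005 0 0 0 1;0 0 0 0 0 0 1;0 0 0 0 0 0 1;0 0 0 0 0 0 1")

```text
t: 27.45
tool_pos: [0.6379, -0.1847, 0.0456]
ee_rot: [0.002, 0.745, 0.668, 0.001]
force: [0.2, -0.1, -1.1]
gripper_width: 0.0593
grasp_force: 38.9
```

```bash
python3 - <<'E'
from h import *
go(.636,-.1835,.0324,-.11)
E
```

```text
tool shift [ 0.001  -0.002   0.0132] turn z 0.001 t 27.45 tilt [-0.001  0.004 -1.   ]
```

step_arm(steps="0.001 -0.002 0.01 0 0 0 1;0 0 0 0 0 0 1;0 0 0 0 0 0 1;0 0 0.0015 0 0 0 1;0 0 0 0 0 0 1;0 0 0 0 0 0 1")

```text
t: 28.05
tool_pos: [0.6349, -0.1828, 0.0325]
ee_rot: [-0.0, 0.745, 0.668, -0.0]
force: [-2.5, 1.1, 5.4]
gripper_width: 0.0597
grasp_force: 39.8
```

step_arm(steps="0 0 0.001 0 0 0 1;0 0 0 0 0 0 1;0 0 0 0 0 0 1")

```text
t: 28.35
tool_pos: [0.6349, -0.1829, 0.0324]
ee_rot: [-0.0, 0.745, 0.668, -0.0]
force: [-7.0, 2.5, 11.1]
gripper_width: 0.0596
grasp_force: 40.6
```

Contact at the predicted height. Release and lift, then over to the tin.

step_arm(steps="0 0 0 0 0 0 0;0 0 0 0 0 0 0;0 0 0 0 0 0 0;0 0 0 0 0 0 0;0 0 0 0 0 0 0;0 0 -0.03 0 0 0 0;0 0 -0.04 0 0 0 0;0 0 -0.04 0 0 0 0;0 0 -0.03 0 0 0 0;0 0 0 0 0 0 0")

```text
t: 29.35
tool_pos: [0.6376, -0.1842, 0.177]
ee_rot: [0.005, 0.745, 0.668, 0.002]
force: [1.2, -0.5, 0.8]
gripper_width: 0.0854
grasp_force: 0.0
```

```bash
python3 - <<'E'
from h import *
i=vision.capture('wrist'); cv2.imwrite('pics/w12.png',i)
go(.409,-.352,.15,-.11)
E
```

```text
tool shift [-0.1921 -0.2076  0.023 ] turn z 0.001 t 29.4 tilt [-0.002  0.005 -1.   ]
```

step_arm(steps="-0.032 -0.0346 0 0 0 0 0;-0.032 -0.0346 0 0 0 0 0;-0.032 -0.0346 0 0 0 0 0;-0.032 -0.0346 0 0 0 0 0;-0.032 -0.0346 0 0 0 0 0;-0.032 -0.0346 0.023 0 0 0 0;0 0 0 0 0 0 0;0 0 0 0 0 0 0")

```text
t: 30.2
tool_pos: [0.4079, -0.3493, 0.1467]
ee_rot: [-0.002, 0.745, 0.667, 0.0]
force: [0.2, 0.2, 0.7]
gripper_width: 0.0853
grasp_force: 0.0
```

```bash
python3 - <<'E'
from h import *
c=cam('wrist'); i=vision.capture('wrist'); cv2.imwrite('pics/w13.png',i)
s=monitor.read_state(); print(s['tool_pos'],s['joint_positions'],proj(c,(.409,-.352,.024)))
a=cv2.imread('pics/w12.png')
cv2.imwrite('pics/w1213.png',np.hstack([cv2.resize(i[60:384,100:400],None,fx=1.33,fy=1.33),cv2.resize(a[60:384,100:400],None,fx=1.33,fy=1.33)]))
E
```

```text
[ 0.40896407 -0.34924476  0.14757813] [-9.17880191e-01  1.04345522e-01  1.91897889e+00  3.70731114e-04
  1.12025924e+00 -8.08598534e-01] [250.70596999 194.29925792]
```

View pics/w1213.png

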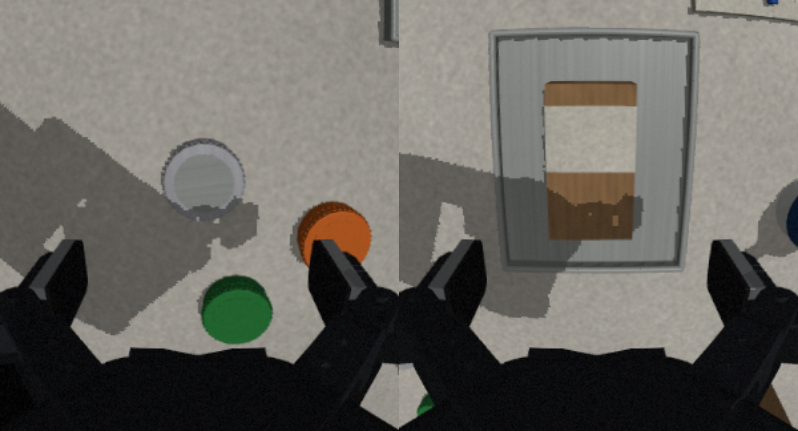

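Left: the tin's lid is centred at about (204,181), which is full-frame (253.4,196), with the green and orange lookalikes clear of the fingers' path. Right: the carton lies flat, centred to within about 2–3 mm and square in the small tray.

```bash
python3 - <<'E'
from h import *
c=cam('wrist'); T=cam('top');S=cam('side'); i=cv2.imread('pics/w13.png')
p=(253.4,196); X=plane(c,p,.024); print(X,tri(c,p,T,(373,238.7)),tri(c,p,S,(491.5/1.5,228/1.5)))
O=plane(c,(100+336/1.33,60+233/1.33),.024);print('orange',O)
go(X[0],X[1],.022,-.11)
E
```

```text
[ 0.41237912 -0.35413984  0.024     ] (array([ 0.41318724, -0.33505884,  0.08792849]), np.float64(0.0007996673780040105)) (array([ 0.41130684, -0.35668739,  0.01626208]), np.float64(0.0019310635283931769))
orange [ 0.50218374 -0.40319068  0.024     ]
tool shift [-0.0047  0.0041  0.1256] turn z 0.001 t 30.25 tilt [ 0.002 -0.001 -1.   ]
```

step_arm(steps="-0.0045 0.003 0 0 0 0 0;0 0 0.03 0 0 0 0;0 0 0.03 0 0 0 0;0 0 0.03 0 0 0 0;0 0 0.03 0 0 0 0;0 0 0.004 0 0 0 0;0 0 0 0 0 0 0;0 0 0 0 0 0 0")

```text
t: 31.05
tool_pos: [0.4131, -0.3555, 0.0264]
ee_rot: [0.002, 0.744, 0.668, -0.0]
force: [-0.1, 0.3, 1.0]
gripper_width: 0.0854
grasp_force: 0.0
```

step_arm(steps="0 0 0 0 0 0 1;0 0 0 0 0 0 1;0 0 0 0 0 0 1;0 0 0 0 0 0 1;0 0 0 0 0 0 1;0 0 0 0 0 0 1;0 0 0 0 0 0 1", grip_force=30)

```text
t: 31.75
tool_pos: [0.4123, -0.3554, 0.0262]
ee_rot: [0.001, 0.745, 0.668, -0.0]
force: [-0.3, 0.8, 5.3]
gripper_width: 0.0527
grasp_force: 30.8
```

step_arm(steps="0 0 -0.02 0 0 0 1;0 0 -0.04 0 0 0 1;0 0 -0.04 0 0 0 1;0 0 -0.04 0 0 0 1;0 0 0 0 0 0 1;0 0 0 0 0 0 1")

```text
t: 32.35
tool_pos: [0.412, -0.3551, 0.166]
ee_rot: [0.001, 0.745, 0.668, -0.0]
force: [-0.4, -0.3, -1.5]
gripper_width: 0.0525
grasp_force: 32.0
```

```bash
python3 - <<'E'
from h import *
go(.635,-.183,.16,-.11)
E
```

```text
tool shift [0.1953 0.2029 0.006 ] turn z 0.001 t 32.35 tilt [-0.002  0.002 -1.   ]
```

step_arm(steps="0.0326 0.0338 0 0 0 0 1;0.0326 0.0338 0 0 0 0 1;0.0326 0.0338 0 0 0 0 1;0.0326 0.0338 0 0 0 0 1;0.0326 0.0338 0 0 0 0 1;0.0326 0.0338 0 0 0 0 1;0 0 0 0 0 0 1;0 0 0 0 0 0 1")

```text
t: 33.15
tool_pos: [0.6338, -0.181, 0.162]
ee_rot: [-0.002, 0.744, 0.668, -0.001]
force: [0.0, 0.1, 0.1]
gripper_width: 0.0531
grasp_force: 32.1
```

```bash
python3 - <<'E'
from h import *
c=cam('wrist'); i=vision.capture('wrist'); cv2.imwrite('pics/w14.png',i)
go(.635,-.183,.075,-.11); print(proj(c,(.635+.055*.11,-.182+.055*.994,.043)))
E
```

```text
tool shift [-0.0011  0.0021  0.0874] turn z 0.001 t 33.2 tilt [ 0.001 -0.004 -1.   ]
[251.16644402 128.26760527]
```

View pics/w14.png

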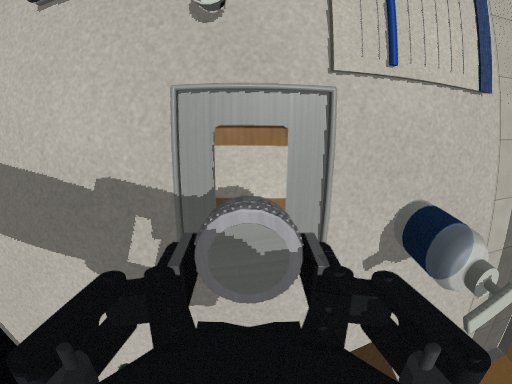

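The tin is held level. The carton's left edge midpoint is at about (251.5,127), against a predicted (251.2,128.3), so the target holds.

step_arm(steps="-0.001 0.001 0 0 0 0 1;0 0 0.03 0 0 0 1;0 0 0.03 0 0 0 1;0 0 0.022 0 0 0 1;0 0 0 0 0 0 1;0 0 0 0 0 0 1;0 0 0 0 0 0 1")

```text
t: 33.9
tool_pos: [0.6363, -0.1844, 0.0847]
ee_rot: [0.001, 0.745, 0.667, 0.001]
force: [0.3, 0.0, -0.5]
gripper_width: 0.0526
grasp_force: 32.1
```

```bash
python3 - <<'E'
from h import *
go(.635,-.183,.0692,-.11)
E
```

```text
tool shift [ 0.0013 -0.0015  0.0155] turn z 0.0 t 33.9 tilt [-0.001  0.003 -1.   ]
```

step_arm(steps="0.001 -0.001 0.012 0 0 0 1;0 0 0 0 0 0 1;0 0 0 0 0 0 1;0 0 0 0 0 0 1")

```text
t: 34.3
tool_pos: [0.6347, -0.1822, 0.0708]
ee_rot: [0.0, 0.745, 0.668, 0.0]
force: [0.6, 0.7, -0.4]
gripper_width: 0.0526
grasp_force: 32.1
```

step_arm(steps="0 0 0.0015 0 0 0 1;0 0 0 0 0 0 1;0 0 0 0 0 0 1")

```text
t: 34.6
tool_pos: [0.6347, -0.1822, 0.0693]
ee_rot: [0.0, 0.745, 0.668, 0.0]
force: [0.2, 0.3, 0.4]
gripper_width: 0.0525
grasp_force: 32.2
```

step_arm(steps="0 0 0.001 0 0 0 1;0 0 0 0 0 0 1;0 0 0 0 0 0 1")

```text
t: 34.9
tool_pos: [0.6347, -0.1823, 0.0692]
ee_rot: [-0.0, 0.745, 0.668, -0.0]
force: [-2.4, 0.5, 5.1]
gripper_width: 0.0527
grasp_force: 32.6
```

Contact. Release, lift, and back the arm off so the cameras can see.

step_arm(steps="0 0 0 0 0 0 0;0 0 0 0 0 0 0;0 0 0 0 0 0 0;0 0 0 0 0 0 0;0 0 0 0 0 0 0;0 0 -0.03 0 0 0 0;0 0 -0.04 0 0 0 0;0 0 -0.04 0 0 0 0;0 0 -0.04 0 0 0 0;0 0 0 0 0 0 0")

```text
t: 35.9
tool_pos: [0.6379, -0.1837, 0.2263]
ee_rot: [0.006, 0.745, 0.668, 0.003]
force: [0.2, 0.1, 0.7]
gripper_width: 0.0854
grasp_force: 0.0
```

step_arm(steps="0 -0.045 0 0 0 0 0;0 -0.045 0 0 0 0 0;0 -0.045 0 0 0 0 0;0 -0.045 0 0 0 0 0;0 -0.045 0 0 0 0 0;0 0 0 0 0 0 0;0 0 0 0 0 0 0")

```text
t: 36.6
tool_pos: [0.4103, -0.1577, 0.218]
ee_rot: [0.0, 0.745, 0.667, 0.0]
force: [1.0, -0.3, 1.1]
gripper_width: 0.0853
grasp_force: 0.0
```

```bash
python3 - <<'E'
from h import *
t,s=vision.capture('top'),vision.capture('side'); cv2.imwrite('pics/tf.png',t); cv2.imwrite('pics/sf.png',s)
cv2.imwrite('pics/fin.png',np.vstack([cv2.resize(t[110:250,70:370],(640,299),interpolation=cv2.INTER_CUBIC),cv2.resize(s[120:330,80:480],(640,300)[:2],interpolation=cv2.INTER_CUBIC)]))
E
```

```text
(no output)
```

View pics/fin.png

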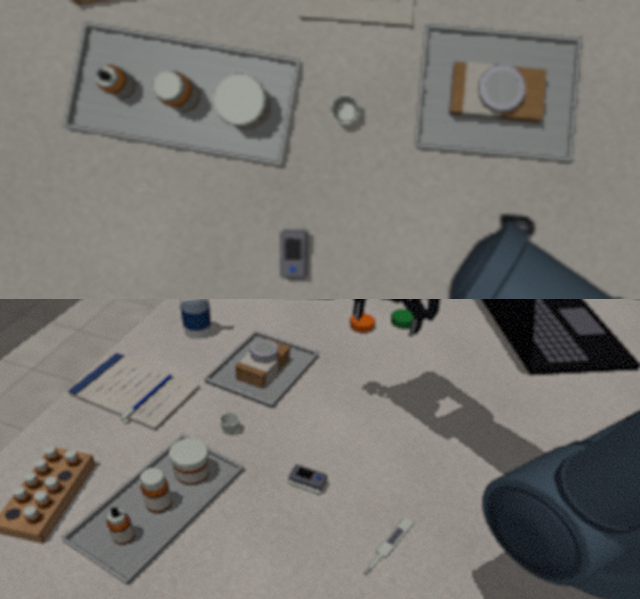

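The final views show the dropper, pill bottle and jar upright in a row, at crop positions (105,75), (168,86) and (240,100). The tin is centred on the carton at (502,88), and the oximeter and cup are untouched. One quick spacing check, then I hand in.

```bash
python3 - <<'E'
from h import *
T=cam('top'); f=lambda p,z: plane(T,(70+p[0]/2.133,110+p[1]/2.136),z)[:2]
D,P,J,N=f((105,75),.086),f((168,85.5),.087),f((240,99.5),.069),f((502,88),.067)
C=np.mean([f(p,.043) for p in ((454,62),(546,69),(543,122),(450,116))],0)
print(D,P,J,np.linalg.norm(D-P),np.linalg.norm(J-P)); print('tin',N,'carton',C)
E
```

```text
[0.65452942 0.27553959] [0.64055112 0.20297484] [0.62513039 0.12371711] 0.07389882055230021 0.08074396146336818
tin [ 0.63181711 -0.18174431] carton [ 0.63052222 -0.18002823]
```

```bash
python3 - <<'E'
from h import *
T=cam('top'); S=cam('side'); t,s=cv2.imread('pics/tf.png'),cv2.imread('pics/sf.png')
q=proj(T,(.658,.282,.082)); r=proj(S,(.658,.282,.08)); print(q,r)
for im,c,g,n in ((t,T,q,'top'),(s,S,r,'side')):
    for th in (55,70):
        try: b=blob(im,im.max(2)<th,g,8); print(n,th,b[0],b[2],plane(c,b[0],.078))
        except Exception: pass
w=t.min(2)>120; b=blob(t,w,proj(T,(.643,.204,.086)),11); print('pill',b[:3],plane(T,b[1],.085))
E
```

```text
[117.12374466 144.04644916] [150.74822229 268.85039879]
top 70 [118.5 145. ] (5.366563320159912, 3.130495071411133) [0.65626375 0.27991733 0.078     ]
side 55 [151.6025641 268.8974359] (4.949747085571289, 3.535533905029297) [0.6572273 0.2804332 0.078    ]
side 70 [151.625 268.925] (6.305926322937012, 4.365641117095947) [0.65714139 0.2804733  0.078     ]
pill (array([145.91890034, 147.4838488 ]), array([146.25001526, 147.25001526]), (16.263456344604492, 21.21320343017578)) [0.64787911 0.20958872 0.085     ]
```

```bash
python3 -c "
from rig import job_done
print(job_done())"
```

```text
the job is handed in; nothing more can be done
None
```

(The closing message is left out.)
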